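Load the sanding clamp with rails sorted by length

TASK

Load the sanding clamp: lay the four loose rails flat on its bed, pointing from the jaw to the stops, the two long rails side by side in the row of the shallow stop block and the two short ones side by side in the row of the deep stop block. Then wind the handwheel until the jaw holds all four rails snugly by their ends against the stops - feel for the resistance and stop there, do not crank it down hard - and let go. Leave the glue bottle, the sanding block and the hammer where they are.

Things in the scene. Friction and masses are not known exactly. Their poses are not given: they have to be found in the camera images.
- clamp: sanding clamp, a fixed plywood box 260 (x) x 325 (y) mm, its flat bed 85 mm above the bench. Origin at bench height; y points from the handwheel to the stops, z up. Bed: y -135 to 190 mm; fence, 26 mm above the bed, at y 160 to 190; blue end block, 34 mm above it, at y -130 to -100. Room for the fingers if the rails' centres are at x = -93, -31, 31, 93 mm
- jaw: blue jaw carrier, moved along y by the wheel; axes parallel to the clamp's, origin at the bottom centre of its front. On studs before it stands a cork-lined facing (236 x 16 x 26 mm), its front 16 to 21.5 mm from the origin: differs each time, not measured. It touches all four rails when its front is at clamp y = -10 mm, 9 to 24 mm from its start, and pushes rails lying short home
- stop_long: shallow wooden stop block, fixed to the clamp's fence: 118 (x) x 20 (y) x 26 mm high, axes parallel to the clamp's, underside on the bed. Origin: bottom centre of its REAR face, on the fence; the front face, which the long rails' ends bear on, is 20 mm from it along -y. The two blocks swap places (centres 62 mm either side of the clamp's middle)
- stop_short: deep wooden stop block, fixed to the clamp's fence: 118 (x) x 50 (y) x 26 mm high, axes parallel to the clamp's, underside on the bed. Origin: bottom centre of its REAR face, on the fence; the front face, which the short rails' ends bear on, is 50 mm from it along -y. The two blocks swap places (centres 62 mm either side of the clamp's middle)
- long_a: wooden rail, 150 mm long overall, about 112 g: a square bar 34 x 34 mm with a centred stub tenon (12 mm long, 12 wide, 24 high) on each end; origin at its centre, x along its length. One of the two long ones. Starts lying on the bench left of the clamp, roughly along world y, side by side with the other three, 25 mm or more apart
- long_b: wooden rail, 150 mm long overall, about 112 g: a square bar 34 x 34 mm with a centred stub tenon (12 mm long, 12 wide, 24 high) on each end; origin at its centre, x along its length. One of the two long ones. Starts lying on the bench left of the clamp, roughly along world y, side by side with the other three, 25 mm or more apart
- short_a: wooden rail, 120 mm long overall, about 90 g: a square bar 34 x 34 mm with a centred stub tenon (12 mm long, 12 wide, 24 high) on each end; origin at its centre, x along its length. One of the two short ones. Starts lying on the bench left of the clamp, roughly along world y, side by side with the other three, 25 mm or more apart
- short_b: wooden rail, 120 mm long overall, about 90 g: a square bar 34 x 34 mm with a centred stub tenon (12 mm long, 12 wide, 24 high) on each end; origin at its centre, x along its length. One of the two short ones. Starts lying on the bench left of the clamp, roughly along world y, side by side with the other three, 25 mm or more apart
- wheel (a joint): angle w (rad) of the dark iron handwheel, 104 mm across, 0 to 5 at the start; grows clockwise seen facing the wheel (looking along the clamp's +y), closing the jaw 12 mm a turn (3-start screw). Free running takes 5 to 7 N at the handle; once all rails are nipped this rises by about 2 N per mm of handle travel, 4 N a rail for each newton. Snug: 5 to 12 N above free. It stays where it is let go
- wheel_axis (a point): point on the wheel's axis, 206 mm from the clamp's origin along its -y and 99 mm above the bench, level with the grip point of the handle, which circles it 34 mm out: at wheel angle w the grip point is at (34 sin w, 0, 34 cos w) mm from here in the clamp's axes (w = 0: on top)
- handle_grip (a point): grip point on the axis of the wheel's handle: black, 23 to 25 mm thick, 72 mm long, parallel to the clamp's y, standing out from the wheel's face and revolving freely on its pin, so it can be held from above with the fingers pointing down all the way round. 54 mm from the wheel's rim; 20 mm from the handle's end
- glue: glue bottle standing at the far side, 68 mm across, 190 mm high; leave it
- sanding_block: cork sanding block 112 x 64 x 35 mm at the near right; leave it
- hammer: hammer, 280 mm, lying at the far right; leave it
Mind the look-alikes: they are no part of the job. What is shaped like the short_a but green is not meant. What is shaped like the long_b but pink is not meant.

How it is judged:
By the outcome, as a careful person would: the job done as asked, in the order asked, and still so for the second after the job is handed in, with the robot touching nothing.
It also fails if it takes over 72 s, if anything falls off the work surface, if the arm or the gripper's body presses on something with over 40 N, if the wrist force passes 120 N, or if a joint passes its speed limit or range.

ROBOT

A 6-joint arm with a two-finger parallel gripper is mounted at the origin on the work surface. World frame = base frame: x ahead of the robot, y to its left, z up, the work surface at z = 0. Lengths are in m, angles in rad, forces in N, time in s.
With the tool pointing down it reaches from about 0.275 to 0.825 m from the base axis. Payload 5.2 kg.
Tool frame: the origin (TCP) lies midway between the tips of the shut fingers; the grasp point (between the pads) lies 19 mm behind it; z points along the fingers, y is the line along which they close (so a half turn about z gives the same grasp; the last joint's range is limited). The gripper opens to 93 mm and grips with 3 to 60 N. Pads are 15 mm wide; open, the fingers measure 128 mm over their backs; the gripper's body (75 mm by 188 mm) begins 65 mm behind the grasp point.
Start: joints at [-1.364, 0.259, 1.535, -0, 1.348, -0.203], TCP at [0.219, -0.504, 0.219] pointing down, gripper open.
Joint ranges: [-3.14, 3.14], [-0.91, 2.08], [0.19, 2.58], [-1.22, 4.36], [0.22, 2.71], [-3.12, 3.12]. Speed limits (rad/s): [2.57, 2.57, 3.14, 3.14, 3.14, 3.14].

INTERFACE

Orientations are given as a 3x3 rotation matrix whose columns are the frame's x, y, z axes.
In Python, from workcell import status, read_camera, r gives the robot as it stands. The module is installed in compiled form; this text tells all that it offers.
- The arm moves only by the tool move_arm, never from a script. Its argument "commands" is a list of rows, each an object with "offset": the shift along the tool's x, y, z in mm, a list of three; "rot": the turn, a rotation vector about the tool's x, y, z in rad, a list of three; "fingers": the opening, from 0 (shut) to 1 (fully open). A call has 1 to 12 rows; each row shifts and turns the commanded pose from where the row before left it, along the tool's axes as they then stand; what a row does not reach is not made up. A row lasts 1/12 s, in which the tool goes at most 41.7 mm and 7.16 degrees, less where a joint would pass 70% of its speed; a pose out of reach is approached as far as the arm can. A call is refused whole if a number of a shift passes 41.7 or a number of a turn 0.125, either way. A call with a gripper value outside its range is refused whole. The fingers move at their own pace and stop on an object; "force" is the grip in N (left out, the last holds). Time passes only in rows, so rows that do not move let the fingers close. It gives the time, the measured TCP pose, the force, the opening and the grip force at its end, in the units of the state.
- status.get_state(): the state, without advancing time (a new reading comes with each control period).
- read_camera(name): name is "scene" or "top"; returns a dict with "image" (480x640x3 uint8, red, green, blue), "z_map" (480x640 float32, m along the optical axis (not along the pixel's ray), 0 where there is no reading), "fov_y" (degrees; the focal length in pixels is half the picture's height over the tangent of half this angle, whatever the lens; pixels are square), "cx", "cy" (the principal point, pixels), "cam_to_world" (4x4, takes a point from camera to world coordinates). Camera axes: x right, y down, z forward; pixel columns grow to the right and rows downward; lengths in m; the calibration is good to about 2 mm. A picture is of the moment at which its call begins.
- r.job_done(): hands the job in; it is judged then, once.
The state is a dict: "t": time; "joints": joint angles; "joint_velocities": joint speeds; "joint_torque": joint torques, N m; "eef_pos": TCP position; "orientation": TCP orientation; "contact_force": force on the tool from outside, world axes, zero at the start; "torque": the same for the moment, N m; "finger_gap": opening from 0.0 (shut) to 1.0 (fully open); "grasp_force": force on a finger pad.
Only numpy, scipy, OpenCV 4.12 (cv2) and the standard library are available. Lean on these libraries where they do the work, as an engineer would, in place of code of your own. Each camera call takes 0.05 s, during which the arm holds its last target. There are 200 camera calls.

## Working session

There is one attempt and no reset: what is moved stays moved. The work goes in short steps, Python scripts to look and compute and a tool call to move; the robot and the scene stay as the last step left them, time stands still between calls to the robot, and variables do not carry over. Pictures are saved under pics/ and viewed, at most 10 in all, crops included, and the job is handed in when it is done.

Besides the shell and the picture viewer there is one more tool, called after "Request:" as name(argument=value, ...), one argument or row to a line, values as JSON. move_arm: Moves the arm, as the interface text tells. Its arguments: {"type":"object","properties":{"commands":{"type":"array"},"force":{"type":"number"}},"required":["commands"]}

```bash
mkdir -p pics; ls; cat > h.py <<'E'
import numpy as np, cv2
from workcell import status, read_camera, r
def cloud(c):
    z=c["z_map"]; f=240/np.tan(np.radians(c["fov_y"]/2))
    v,u=np.mgrid[:480,:640]
    P=np.stack([(u-c["cx"])*z/f,(v-c["cy"])*z/f,z,np.ones_like(z)],-1)
    return (P@np.array(c["cam_to_world"]).T)[...,:3]
def save(img,n): cv2.imwrite("pics/"+n,np.ascontiguousarray(img[...,::-1]))
E
python3 - <<'E'
from h import *
for n in("top","scene"):
    c=read_camera(n); np.savez(n+"0.npz",img=c["image"],P=cloud(c),T=np.array(c["cam_to_world"]),f=240/np.tan(np.radians(c["fov_y"]/2)),cx=c["cx"],cy=c["cy"]); save(c["image"],n+"0.png")
    print(n,c["fov_y"],c["cx"],c["cy"],np.round(c["cam_to_world"],3).tolist())
s=status.get_state();print({k:np.round(v,3).tolist() for k,v in s.items()})
E
```

```text
pics
top 53.556515051451875 309.3042362246157 242.15477883212986 [[-0.003, -0.995, 0.1, 0.423], [-1.0, 0.0, -0.023, 0.058], [0.023, -0.1, -0.995, 1.091], [0.0, 0.0, 0.0, 1.0]]
scene 49.154573877684946 311.8159518541378 240.59586770372456 [[-0.422, 0.7, -0.577, 1.276], [0.907, 0.328, -0.265, 0.367], [0.004, -0.635, -0.773, 1.092], [0.0, 0.0, 0.0, 1.0]]
{'t': 0.1, 'joints': [-1.364, 0.259, 1.536, -0.0, 1.348, -0.203], 'joint_velocities': [-0.0, -0.0, -0.002, -0.001, -0.0, 0.001], 'joint_torque': [0.002, -43.821, -28.464, 0.072, 0.036, -0.0], 'eef_pos': [0.219, -0.504, 0.218], 'orientation': [[0.917, 0.398, -0.0], [0.398, -0.917, 0.002], [0.0, -0.002, -1.0]], 'contact_force': [0.387, -0.51, -0.469], 'torque': [0.0, 0.021, 0.012], 'grasp_force': 0.0, 'finger_gap': 0.998}
```

View pics/top0.png

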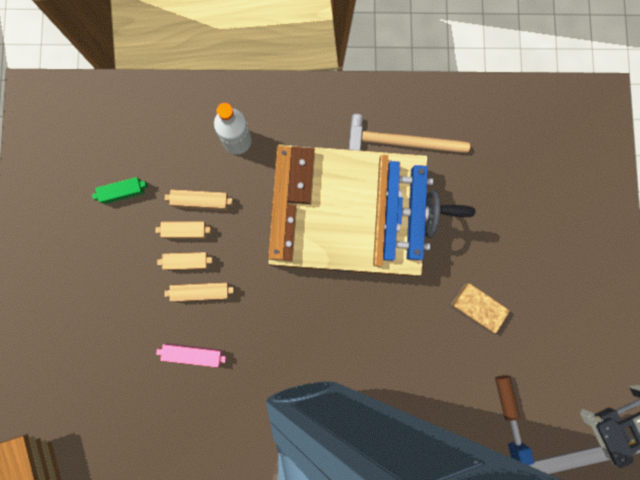

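View pics/scene0.png

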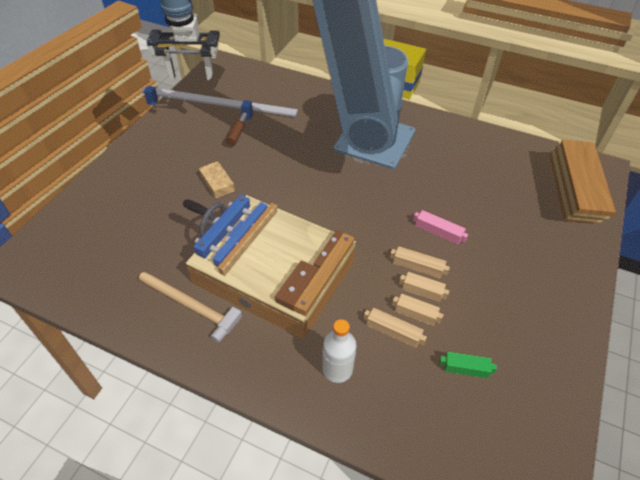

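Top view: the tan rails are long at (198,199) and (199,292), short at (183,230) and (185,261). The look-alikes are green at (119,190) and pink at (191,355), both excluded. The clamp has its fence at (283,205), deep stop at (300,175) on the far (+x) side, shallow stop at (290,233), and handle at (455,211).

```bash
cat > m.py <<'E'
from h import *
def rect(P,m,n):
    k,l,st,ce=cv2.connectedComponentsWithStats(m.astype(np.uint8))
    for i in range(1,k):
        if st[i,4]>60:
            q=P[l==i]; b=cv2.minAreaRect((q[:,:2]*1000).astype(np.float32))
            print(n,np.round(ce[i]),"area",st[i,4],"c",np.round(b[0],1),"sz",np.round(b[1],1),"ang",round(b[2],2),"z",np.round(np.median(q[:,2])*1000,1))
E
python3 - <<'E'
from m import *
d=np.load("top0.npz");P=d["P"];z=P[...,2]*1000
u=np.arange(640)[None,:]+0*z; v=np.arange(480)[:,None]+0*z
R=(u<260)&(v>165)&(v<380)
rect(P,R&(z>26)&(z<42),"rail")
C=(u>260)&(u<440)&(v>135)&(v<285)
rect(P,C&(z>75),"clamp")
rect(P,C&(z>104)&(z<130),"hi")
print("bed",np.median(z[190:250,320:370]),"bench",np.median(z[400:450,100:200]))
H=(u>440)&(u<480)&(v>195)&(v<225)&(z>30);rect(P,H,"handle")
q=P[H]*1000; print(np.round(q.min(0)),np.round(q.max(0)))
# height profile along image row
for vv in (170,200,240): print(vv,[tuple(np.round(P[vv,uu,1:]*1000).astype(int)) for uu in range(268,440,3)])
a=d["img"][130:290,250:490]; save(cv2.resize(a,(800,533),interpolation=cv2.INTER_CUBIC),"clamp0.png")
a=d["img"][165:325,140:260]; b=cv2.resize(a,(450,600),interpolation=cv2.INTER_CUBIC); save(b,"rails0.png")
E
```

```text
rail [118. 190.] area 733 c [648.8 461.2] sz [ 35.5 119.3] ang 14.65 z 32.7
rail [198. 199.] area 912 c [627.8 283.4] sz [149.6  34.6] ang 86.44 z 32.9
rail [182. 229.] area 737 c [558.7 316.2] sz [ 34.7 118.8] ang 0.04 z 32.6
rail [184. 261.] area 730 c [488.5 310.2] sz [ 34.2 118. ] ang 1.92 z 32.9
rail [198. 292.] area 946 c [420.1 277.7] sz [ 34.  147.8] ang 2.63 z 33.0
rail [191. 356.] area 1003 c [281.9 291.8] sz [150.   34.7] ang 83.27 z 33.0
clamp [351. 211.] area 19013 c [570.5 -57.4] sz [341.6 311.2] ang 85.7 z 86.4
hi [289. 197.] area 3473 c [605.3  71.1] sz [ 79.9 242.1] ang 85.7 z 110.0
hi [401. 211.] area 3890 c [ 588.2 -167.9] sz [119.8 236.7] ang 85.84 z 114.7
bed 84.0249046204451 bench -0.7680483082498357
handle [458. 211.] area 382 c [ 519.9 -116.1] sz [ 43.7 395.1] ang 22.83 z 140.8
[ 423. -304.  129.] [ 596.   58. 1091.]
170 [(np.int64(128), np.int64(0)), (np.int64(121), np.int64(-1)), (np.int64(114), np.int64(3)), (np.int64(102), np.int64(112)), (np.int64(96), np.int64(109)), (np.int64(89), np.int64(112)), (np.int64(83), np.int64(113)), (np.int64(77), np.int64(11
[... 4544 characters left out ...]
 np.int64(109)), (np.int64(-111), np.int64(111)), (np.int64(-117), np.int64(112)), (np.int64(-124), np.int64(106)), (np.int64(-129), np.int64(114)), (np.int64(-134), np.int64(117)), (np.int64(-141), np.int64(116)), (np.int64(-154), np.int64(84)), (np.int64(-160), np.int64(85)), (np.int64(-167), np.int64(83)), (np.int64(-173), np.int64(83)), (np.int64(-173), np.int64(110)), (np.int64(-178), np.int64(119)), (np.int64(-184), np.int64(120)), (np.int64(-190), np.int64(117)), (np.int64(-196), np.int64(118)), (np.int64(-204), np.int64(115)), (np.int64(-242), np.int64(-1)), (np.int64(-249), np.int64(-1)), (np.int64(-256), np.int64(-1)), (np.int64(-263), np.int64(-2)), (np.int64(-270), np.int64(-1))]
```

View pics/clamp0.png

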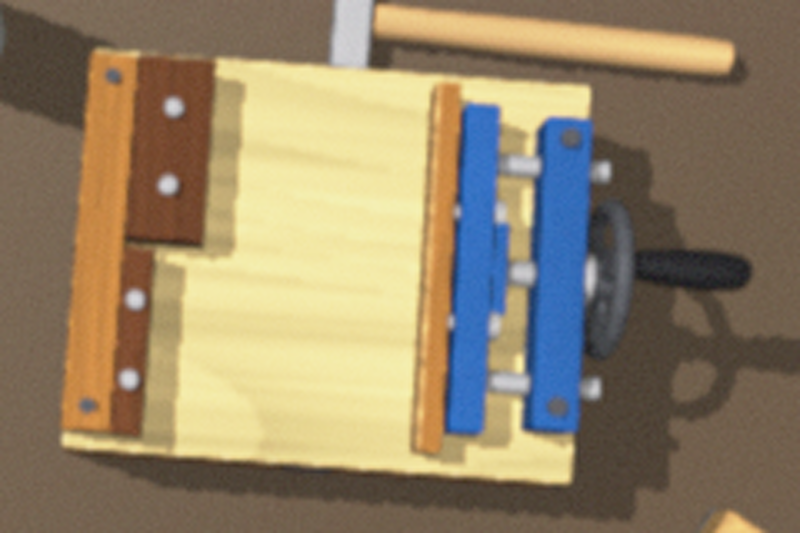

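View pics/rails0.png

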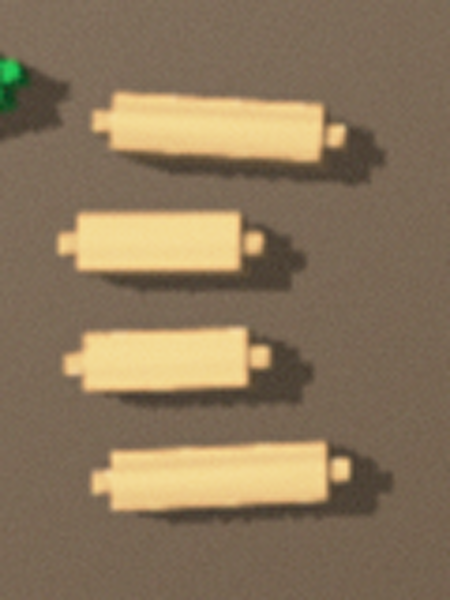

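The clamp crop shows bed corners TR (590,85), BR (572,485) and BL (62,447). The deep stop's front edge runs (214,60)-(203,243), the shallow stop's (153,252)-(139,436) and the jaw facing's (437,85)-(415,452). The handle runs (640,265)-(750,272). The rail crop confirms long, short, short, long from top to bottom, all tan.

```bash
python3 - <<'E'
from m import *
from scipy.optimize import least_squares
d=np.load("top0.npz");T=d["T"];f=d["f"]
def ray(x,y,h):
    u,v=250+x/3.3333-.35,130+y/3.3313-.35
    D=T[:3,:3]@np.array([(u-d["cx"])/f,(v-d["cy"])/f,1]);o=T[:3,3]
    return ((o+D*(h/1000-o[2])/D[2])*1000)[:2]
A=np.array([ray(590,85,85),ray(572,485,85),ray(62,447,85)])
B=np.array([[130,-135],[-130,-135],[-130,190.]])
# extra: edges -> clamp y constraints
E=[(ray(214,60,111),110),(ray(203,243,111),110),(ray(153,252,111),140),(ray(139,436,111),140)]
def tr(p,q): c,s=np.cos(p[2]),np.sin(p[2]); return (np.asarray(q)-p[:2])@np.array([[c,-s],[s,c]])
res=lambda p: np.r_[(tr(p,A)-B).ravel(),[tr(p,a)[1]-y for a,y in E]]
s=least_squares(res,[594,-78,-.075]);p=s.x
print("clamp",np.round(p[:2],1),np.degrees(p[2]),p[2],np.round(res(p),1))
print("jaw front y",[np.round(tr(p,ray(a,b,111)),1) for a,b in((437,85),(415,452),(426,268))])
P=d["P"]*1000; q=P.reshape(-1,3); img=d["img"].reshape(-1,3)
l=tr(p,q[:,:2]); m=(abs(l[:,0])<60)&(l[:,1]<-190)&(l[:,1]>-290)&(q[:,2]>60)&(q[:,2]<200)
for y0 in range(-190,-290,-10):
    k=m&(l[:,1]<y0)&(l[:,1]>y0-10)
    if k.sum(): print(y0,k.sum(),"x",np.round(np.percentile(l[k,0],[2,50,98]),1),"z",np.round(np.percentile(q[k,2],[2,50,98]),1))
E
```

```text
clamp [594.4 -77.7] -4.135344546837998 -0.07217537804671592 [ 0.8 -0.7 -1.  -0.8  0.2 -0.5  0.9 -0.3  0.6  0.9]
jaw front y [array([115.3, -31.5]), array([-118.7,  -30.5]), array([ -2.8, -31. ])]
-190 60 x [-7.9  1.5 15.6] z [134.  141.5 146. ]
-200 56 x [-8.3  0.5 14. ] z [132.5 142.  146.8]
-210 55 x [-7.6  1.8 14.9] z [132.7 141.  144.6]
-220 21 x [-4.3  2.6  9.6] z [133.1 139.6 143.8]
```

```bash
cat > g.py <<'E'
from m import *
CL=np.array([594.4,-77.7]);A=-0.0722
c,s=np.cos(A),np.sin(A);RC=np.array([[c,-s],[s,c]])
toC=lambda p:(np.asarray(p)-CL)@RC
toW=lambda p:np.asarray(p)@RC.T+CL
RAILS={"L1":(627.8,283.4,86.44),"S1":(558.7,316.2,90.04),"S2":(488.5,310.2,91.92),"L2":(420.1,277.7,92.63)}
def st():
    S=status.get_state();R=np.array(S["orientation"]);p=np.array(S["eef_pos"])*1000
    psi=np.arctan2(R[1,0],R[0,0])
    print("t",round(S["t"],2),"clampxy",np.round(toC(p[:2]),1),"z",round(p[2],1),"yaw_err(rot z to align)",round(psi-(np.pi/2+A),4),"tilt",np.round(R[:2,2],4),"F",np.round(S["contact_force"],1),"gap",round(float(S["finger_gap"])*93,1),"gf",round(float(S["grasp_force"]),1))
    return S
if __name__=="__main__":
    st()
    for k,(x,y,a) in RAILS.items(): print(k,np.round(toC((x,y)),1),"rot z from aligned",round(np.pi/2+A-np.radians(a),4))
E
python3 g.py
```

```text
t 0.1 clampxy [-343.6 -452.2] z 217.9 yaw_err(rot z to align) -1.0888 tilt [-0.0004  0.0016] F [ 0.4 -0.5 -0.5] gap 92.8 gf 0.0
L1 [  7.3 362.6] rot z from aligned -0.0101
S1 [-64.  390.3] rot z from aligned -0.0729
S2 [-133.6  379.3] rot z from aligned -0.1057
L2 [-199.5  341.9] rot z from aligned -0.1181
```

Request:
move_arm(
  commands=[
    {"offset": [0, 0, 0], "rot": [0, 0, -0.121], "fingers": 0.48},
    {"offset": [0, 0, 0], "rot": [0, 0, -0.121], "fingers": 0.48},
    {"offset": [0, 0, 0], "rot": [0, 0, -0.121], "fingers": 0.48},
    {"offset": [0, 0, 0], "rot": [0, 0, -0.121], "fingers": 0.48},
    {"offset": [0, 0, 0], "rot": [0, 0, -0.121], "fingers": 0.48},
    {"offset": [0, 0, 0], "rot": [0, 0, -0.121], "fingers": 0.48},
    {"offset": [0, 0, 0], "rot": [0, 0, -0.121], "fingers": 0.48},
    {"offset": [0, 0, 0], "rot": [0, 0, -0.121], "fingers": 0.48},
    {"offset": [0, 0, 0], "rot": [0, 0, -0.121], "fingers": 0.48},
  ],
  force=25,
)

```text
t: 0.85
eef_pos: [0.2191, -0.5041, 0.2182]
orientation: [[0.066, 0.998, -0.0], [0.998, -0.066, 0.001], [0.001, -0.0, -1.0]]
contact_force: [0.4, -0.3, 0.4]
finger_gap: 0.484
grasp_force: 0.0
```

```bash
python3 -c "import g;g.st()"
```

```text
t 0.85 clampxy [-343.6 -452.4] z 218.2 yaw_err(rot z to align) 0.0062 tilt [-0.0002  0.0011] F [ 0.4 -0.3  0.4] gap 45.1 gf 0.0
```

Request:
move_arm(
  commands=[
    {"offset": [36.1, 6.55, 0], "rot": [0, 0, 0.006], "fingers": 0.48},
    {"offset": [36.1, 6.55, 0], "rot": [0, 0, 0], "fingers": 0.48},
    {"offset": [36.1, 6.55, 0], "rot": [0, 0, 0], "fingers": 0.48},
    {"offset": [36.1, 6.55, 0], "rot": [0, 0, 0], "fingers": 0.48},
    {"offset": [36.1, 6.55, 0], "rot": [0, 0, 0], "fingers": 0.48},
    {"offset": [36.1, 6.55, 0], "rot": [0, 0, 0], "fingers": 0.48},
    {"offset": [36.1, 6.55, 0], "rot": [0, 0, 0], "fingers": 0.48},
    {"offset": [36.1, 6.55, 0], "rot": [0, 0, 0], "fingers": 0.48},
    {"offset": [36.1, 6.55, 0], "rot": [0, 0, 0], "fingers": 0.48},
    {"offset": [36.1, 6.55, 0], "rot": [0, 0, 0], "fingers": 0.48},
    {"offset": [36.1, 6.55, 0], "rot": [0, 0, 0], "fingers": 0.48},
    {"offset": [36.1, 6.55, 0], "rot": [0, 0, 0], "fingers": 0.48},
  ],
)

```text
t: 1.85
eef_pos: [0.3308, -0.0769, 0.2186]
orientation: [[0.079, 0.997, 0.0], [0.997, -0.079, -0.0], [-0.0, 0.0, -1.0]]
contact_force: [1.2, -0.1, -0.2]
finger_gap: 0.485
grasp_force: 0.0
```

Request:
move_arm(
  commands=[
    {"offset": [36.1, 6.55, 0], "rot": [0, 0, 0], "fingers": 0.48},
    {"offset": [36.1, 6.55, 0], "rot": [0, 0, 0], "fingers": 0.48},
    {"offset": [36.1, 6.55, 0], "rot": [0, 0, 0], "fingers": 0.48},
    {"offset": [36.1, 6.55, 10], "rot": [0, 0, 0], "fingers": 0.48},
    {"offset": [36.1, 6.55, 15], "rot": [0, 0, 0], "fingers": 0.48},
    {"offset": [36.1, 6.55, 15], "rot": [0, 0, 0], "fingers": 0.48},
    {"offset": [36.1, 6.55, 15], "rot": [0, 0, 0], "fingers": 0.48},
    {"offset": [36.1, 6.55, 15], "rot": [0, 0, 0], "fingers": 0.48},
    {"offset": [36.1, 6.55, 15], "rot": [0, 0, 0], "fingers": 0.48},
    {"offset": [36.1, 6.55, 15], "rot": [0, 0, 0], "fingers": 0.48},
    {"offset": [0, 0, 20], "rot": [0, 0, -0.118], "fingers": 0.48},
    {"offset": [0, 0, 0], "rot": [0, 0, 0], "fingers": 0.48},
  ],
)

```text
t: 2.85
eef_pos: [0.4218, 0.2769, 0.0948]
orientation: [[-0.048, 0.999, -0.007], [0.999, 0.048, -0.003], [-0.002, -0.007, -1.0]]
contact_force: [-1.4, -0.7, 0.3]
finger_gap: 0.479
grasp_force: 0.0
```

```bash
python3 - <<'E'
import g
from m import *
g.st(); c=read_camera("top"); save(cv2.resize(c["image"][170:340,120:290],(600,600),interpolation=cv2.INTER_CUBIC),"a1.png")
E
```

```text
t 2.85 clampxy [-197.8  341.2] z 94.8 yaw_err(rot z to align) 0.1198 tilt [-0.0068 -0.0026] F [-1.4 -0.7  0.3] gap 44.5 gf 0.0
```

View pics/a1.png

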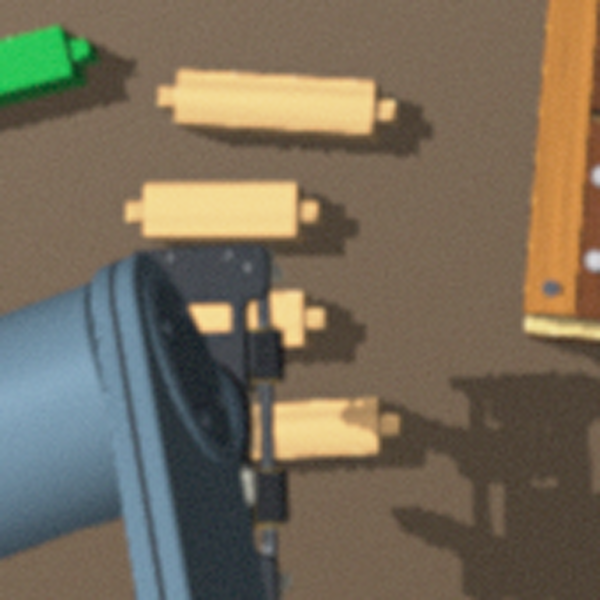

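The gripper sits over the lower long rail (crop about (265,430)) with its fingers straddling it. I'll descend and grip.

Request:
move_arm(
  commands=[
    {"offset": [0, -1.5, 25], "rot": [0, 0, 0], "fingers": 0.48},
    {"offset": [0, 0, 25], "rot": [0, 0, 0], "fingers": 0.48},
    {"offset": [0, 0, 25], "rot": [0, 0, 0], "fingers": 0.48},
    {"offset": [0, 0, 14], "rot": [0, 0, 0], "fingers": 0.48},
    {"offset": [0, 0, 0], "rot": [0, 0, 0], "fingers": 0.3},
    {"offset": [0, 0, 0], "rot": [0, 0, 0], "fingers": 0.3},
    {"offset": [0, 0, 0], "rot": [0, 0, 0], "fingers": 0.3},
    {"offset": [0, 0, 0], "rot": [0, 0, 0], "fingers": 0.3},
  ],
)

```text
t: 3.57
eef_pos: [0.4242, 0.2762, 0.0113]
orientation: [[-0.039, 0.999, 0.003], [0.999, 0.039, 0.001], [0.001, 0.003, -1.0]]
contact_force: [-0.7, -0.6, -0.4]
finger_gap: 0.363
grasp_force: 25.0
```

```bash
python3 -c "import g;g.st()"
```

```text
t 3.57 clampxy [-195.3  340.7] z 11.3 yaw_err(rot z to align) 0.1108 tilt [0.0026 0.001 ] F [-0.7 -0.6 -0.4] gap 33.8 gf 25.0
```

Request:
move_arm(
  commands=[
    {"offset": [0, 0, -31], "rot": [0, 0, 0], "fingers": 0.3},
    {"offset": [0, 0, -31], "rot": [0, 0, 0], "fingers": 0.3},
    {"offset": [0, 0, -31], "rot": [0, 0, 0.111], "fingers": 0.3},
    {"offset": [0, 0, -31], "rot": [0, 0, 0], "fingers": 0.3},
    {"offset": [-10, 3, -31], "rot": [0, 0, 0], "fingers": 0.3},
    {"offset": [-39, 14, 0], "rot": [0, 0, 0], "fingers": 0.3},
    {"offset": [-39, 14, 0], "rot": [0, 0, 0], "fingers": 0.3},
    {"offset": [-39, 14, 0], "rot": [0, 0, 0], "fingers": 0.3},
    {"offset": [-39, 14, 0], "rot": [0, 0, 0], "fingers": 0.3},
    {"offset": [-39, 14, 0], "rot": [0, 0, 0], "fingers": 0.3},
    {"offset": [-39, 14, 0], "rot": [0, 0, 0], "fingers": 0.3},
    {"offset": [-39, 14, 0], "rot": [0, 0, 0], "fingers": 0.3},
  ],
)

```text
t: 4.57
eef_pos: [0.5041, -0.0155, 0.1663]
orientation: [[0.072, 0.997, 0.003], [0.997, -0.072, -0.001], [-0.0, 0.003, -1.0]]
contact_force: [0.8, 0.6, -1.1]
finger_gap: 0.363
grasp_force: 25.0
```

Request:
move_arm(
  commands=[
    {"offset": [0, 0, 0], "rot": [0, 0, 0], "fingers": 0.3},
    {"offset": [0, 0, 0], "rot": [0, 0, 0], "fingers": 0.3},
  ],
)

```text
t: 4.73
eef_pos: [0.5043, -0.0158, 0.1657]
orientation: [[0.076, 0.997, 0.002], [0.997, -0.076, -0.001], [-0.0, 0.002, -1.0]]
contact_force: [-0.9, 0.7, -1.0]
finger_gap: 0.365
grasp_force: 25.0
```

```bash
python3 -c "import g;g.st()"
```

```text
t 4.73 clampxy [-94.3  55.2] z 165.7 yaw_err(rot z to align) -0.004 tilt [ 0.0018 -0.0005] F [-0.9  0.7 -1. ] gap 34.0 gf 25.0
```

Request:
move_arm(
  commands=[
    {"offset": [1.6, 1.3, 22], "rot": [0, 0, -0.004], "fingers": 0.3},
    {"offset": [0, 0, 22], "rot": [0, 0, 0], "fingers": 0.3},
    {"offset": [0, 0, 17], "rot": [0, 0, 0], "fingers": 0.3},
    {"offset": [0, 0, 4], "rot": [0, 0, 0], "fingers": 0.3},
    {"offset": [0, 0, 2], "rot": [0, 0, 0], "fingers": 0.3},
    {"offset": [0, 0, 0], "rot": [0, 0, 0], "fingers": 0.3},
  ],
)

```text
t: 5.23
eef_pos: [0.5052, -0.011, 0.0983]
orientation: [[0.066, 0.998, 0.001], [0.998, -0.066, -0.0], [0.0, 0.001, -1.0]]
contact_force: [0.5, -0.7, -0.5]
finger_gap: 0.363
grasp_force: 25.0
```

```bash
python3 -c "import g;g.st()"
```

```text
t 5.23 clampxy [-93.8  60.1] z 98.3 yaw_err(rot z to align) 0.0063 tilt [ 0.0006 -0.    ] F [ 0.5 -0.7 -0.5] gap 33.8 gf 25.0
```

Request:
move_arm(
  commands=[
    {"offset": [0, 0, 1.5], "rot": [0, 0, 0], "fingers": 0.3},
    {"offset": [0, 0, 0], "rot": [0, 0, 0], "fingers": 0.48},
    {"offset": [0, 0, 0], "rot": [0, 0, 0], "fingers": 0.48},
    {"offset": [0, 0, -15], "rot": [0, 0, 0.003], "fingers": 0.48},
    {"offset": [0, 0, -28], "rot": [0, 0, 0], "fingers": 0.48},
    {"offset": [0, 0, -28], "rot": [0, 0, 0], "fingers": 0.48},
    {"offset": [35.5, -4.4, 0], "rot": [0, 0, 0], "fingers": 0.48},
    {"offset": [35.5, -4.4, 0], "rot": [0, 0, 0], "fingers": 0.48},
    {"offset": [35.5, -4.4, 0], "rot": [0, 0, 0], "fingers": 0.48},
    {"offset": [35.5, -4.4, 0], "rot": [0, 0, 0], "fingers": 0.48},
    {"offset": [35.5, -4.4, 0], "rot": [0, 0, 0], "fingers": 0.48},
    {"offset": [35.5, -4.4, 0], "rot": [0, 0, 0], "fingers": 0.48},
  ],
)

```text
t: 6.23
eef_pos: [0.4937, 0.2042, 0.1681]
orientation: [[0.07, 0.998, 0.002], [0.998, -0.07, 0.0], [0.0, 0.002, -1.0]]
contact_force: [0.0, 0.6, -0.3]
finger_gap: 0.479
grasp_force: 0.0
```

Request:
move_arm(
  commands=[
    {"offset": [35.5, -4.4, 0], "rot": [0, 0, 0], "fingers": 0.48},
    {"offset": [35.5, -4.4, 0], "rot": [0, 0, 0], "fingers": 0.48},
    {"offset": [35.5, -4.4, 0], "rot": [0, 0, 0], "fingers": 0.48},
    {"offset": [0, 0, 30], "rot": [0, 0, -0.106], "fingers": 0.48},
    {"offset": [0, 0, 30], "rot": [0, 0, 0], "fingers": 0.48},
    {"offset": [0, 0, 30], "rot": [0, 0, 0], "fingers": 0.48},
    {"offset": [0, 0, 0], "rot": [0, 0, 0], "fingers": 0.48},
    {"offset": [0, 0, 0], "rot": [0, 0, 0], "fingers": 0.48},
  ],
)

```text
t: 6.9
eef_pos: [0.487, 0.3093, 0.0765]
orientation: [[-0.036, 0.999, -0.003], [0.999, 0.036, -0.001], [-0.001, -0.003, -1.0]]
contact_force: [0.8, 0.6, 1.8]
finger_gap: 0.483
grasp_force: 0.0
```

```bash
python3 - <<'E'
import g
from m import *
g.st(); c=read_camera("top");g.st();P=cloud(c);q=P.reshape(-1,3)*1000
l=g.toC(q[:,:2]);m=((l[:,0]<-60)&(l[:,1]>-20)&(l[:,1]<150)&(q[:,2]>100)&(q[:,2]<135)).reshape(480,640)
k,lab,s,_=cv2.connectedComponentsWithStats(m.astype(np.uint8))
for i in range(1,k):
  if s[i,4]>80:
    w=l.reshape(480,640,2)[lab==i]; print(s[i,4],cv2.minAreaRect(w.astype(np.float32)))
E
```

```text
t 6.9 clampxy [-135.1  378.2] z 76.5 yaw_err(rot z to align) 0.1081 tilt [-0.003  -0.0011] F [0.8 0.6 1.8] gap 44.9 gf 0.0
t 6.95 clampxy [-133.6  378.8] z 78.2 yaw_err(rot z to align) 0.1079 tilt [0.0006 0.0003] F [-0.1 -0.2  0.8] gap 44.2 gf 0.0
1258 ((-90.494140625, 68.73722076416016), (162.298583984375, 60.32548522949219), 89.78601837158203)
245 ((-540.5628051757812, 37.072235107421875), (16.40743064880371, 83.60044860839844), 3.1931605339050293)
```

Request:
move_arm(
  commands=[
    {"offset": [0, 0, 25], "rot": [0, 0, 0], "fingers": 0.48},
    {"offset": [0, 0, 25], "rot": [0, 0, 0], "fingers": 0.48},
    {"offset": [0, 0, 20], "rot": [0, 0, 0], "fingers": 0.48},
    {"offset": [0, 0, 0], "rot": [0, 0, 0], "fingers": 0.48},
    {"offset": [0, 0, 0], "rot": [0, 0, 0], "fingers": 0.3},
    {"offset": [0, 0, 0], "rot": [0, 0, 0], "fingers": 0.3},
    {"offset": [0, 0, 0], "rot": [0, 0, 0], "fingers": 0.3},
  ],
)

```text
t: 7.53
eef_pos: [0.4899, 0.3103, 0.0098]
orientation: [[-0.036, 0.999, 0.004], [0.999, 0.036, 0.002], [0.002, 0.004, -1.0]]
contact_force: [0.7, -0.9, 2.7]
finger_gap: 0.364
grasp_force: 25.0
```

```bash
python3 - <<'E'
import g
g.st()
from m import *
c=read_camera("top");g.st();save(cv2.resize(c["image"][130:310,140:440],(800,480),interpolation=cv2.INTER_CUBIC),"a2.png")
E
```

```text
t 7.53 clampxy [-132.2  379.5] z 9.8 yaw_err(rot z to align) 0.108 tilt [0.0043 0.0017] F [ 0.7 -0.9  2.7] gap 33.9 gf 25.0
t 7.58 clampxy [-132.1  379.5] z 9.8 yaw_err(rot z to align) 0.1081 tilt [0.0045 0.0017] F [0.5 0.1 6.1] gap 33.6 gf 25.0
```

View pics/a2.png

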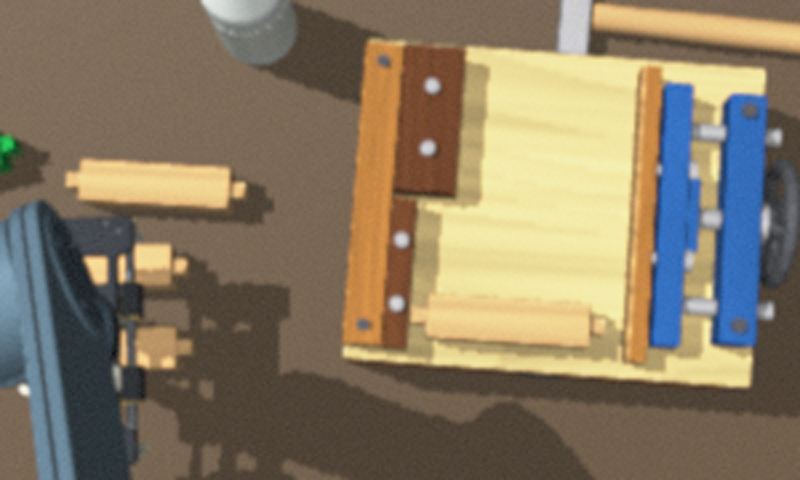

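Rail L2 lies straight in the near row (tenon ends about (412,315) and (605,325)), just short of the shallow stop. The short rail is gripped.

Request:
move_arm(
  commands=[
    {"offset": [0, 0, -31], "rot": [0, 0, 0], "fingers": 0.3},
    {"offset": [0, 0, -31], "rot": [0, 0, 0], "fingers": 0.3},
    {"offset": [0, 0, -31], "rot": [0, 0, 0.108], "fingers": 0.3},
    {"offset": [0, 0, -31], "rot": [0, 0, 0], "fingers": 0.3},
    {"offset": [0, 0, -31], "rot": [0, 0, 0], "fingers": 0.3},
    {"offset": [-33.6, 16.3, 0], "rot": [0, 0, 0], "fingers": 0.3},
    {"offset": [-33.6, 16.3, 0], "rot": [0, 0, 0], "fingers": 0.3},
    {"offset": [-33.6, 16.3, 0], "rot": [0, 0, 0], "fingers": 0.3},
    {"offset": [-33.6, 16.3, 0], "rot": [0, 0, 0], "fingers": 0.3},
    {"offset": [-33.6, 16.3, 0], "rot": [0, 0, 0], "fingers": 0.3},
    {"offset": [-33.6, 16.3, 0], "rot": [0, 0, 0], "fingers": 0.3},
    {"offset": [-33.6, 16.3, 0], "rot": [0, 0, 0], "fingers": 0.3},
  ],
)

```text
t: 8.58
eef_pos: [0.5854, 0.0651, 0.1636]
orientation: [[0.072, 0.997, 0.002], [0.997, -0.072, -0.0], [0.0, 0.002, -1.0]]
contact_force: [0.7, 0.3, 0.1]
finger_gap: 0.366
grasp_force: 25.0
```

Request:
move_arm(
  commands=[
    {"offset": [-33.6, 16.3, 0], "rot": [0, 0, 0], "fingers": 0.3},
    {"offset": [-33.6, 16.3, 0], "rot": [0, 0, 0], "fingers": 0.3},
    {"offset": [-33.6, 16.3, 0], "rot": [0, 0, 0], "fingers": 0.3},
    {"offset": [0, 0, 0], "rot": [0, 0, 0], "fingers": 0.3},
    {"offset": [0, 0, 25], "rot": [0, 0, 0], "fingers": 0.3},
    {"offset": [0, 0, 15], "rot": [0, 0, 0], "fingers": 0.3},
    {"offset": [0, 0, 0], "rot": [0, 0, 0], "fingers": 0.3},
    {"offset": [0, 0, 0], "rot": [0, 0, 0], "fingers": 0.3},
  ],
)

```text
t: 9.25
eef_pos: [0.6257, -0.0368, 0.1223]
orientation: [[0.072, 0.997, -0.001], [0.997, -0.072, 0.0], [0.0, -0.001, -1.0]]
contact_force: [0.7, -0.3, -0.2]
finger_gap: 0.361
grasp_force: 25.0
```

```bash
python3 -c "import g;g.st()"
```

```text
t 9.25 clampxy [28.3 43. ] z 122.3 yaw_err(rot z to align) 0.0003 tilt [-0.0012  0.0004] F [ 0.7 -0.3 -0.2] gap 33.5 gf 25.0
```

Request:
move_arm(
  commands=[
    {"offset": [0, 2.7, 15], "rot": [0, 0, 0], "fingers": 0.3},
    {"offset": [0, 0, 7], "rot": [0, 0, 0], "fingers": 0.3},
    {"offset": [0, 0, 3.5], "rot": [0, 0, 0], "fingers": 0.3},
    {"offset": [0, 0, 0], "rot": [0, 0, 0], "fingers": 0.3},
    {"offset": [0, 0, 0], "rot": [0, 0, 0], "fingers": 0.3},
  ],
)

```text
t: 9.67
eef_pos: [0.6292, -0.0372, 0.0973]
orientation: [[0.072, 0.997, 0.001], [0.997, -0.072, -0.0], [-0.0, 0.001, -1.0]]
contact_force: [-0.5, 0.4, -1.0]
finger_gap: 0.362
grasp_force: 25.0
```

```bash
python3 -c "import g;g.st()"
```

```text
t 9.67 clampxy [31.8 42.9] z 97.3 yaw_err(rot z to align) 0.0005 tilt [ 0.0005 -0.0001] F [-0.5  0.4 -1. ] gap 33.7 gf 25.0
```

Request:
move_arm(
  commands=[
    {"offset": [0, 0, 2], "rot": [0, 0, 0], "fingers": 0.3},
    {"offset": [0, 0, 0], "rot": [0, 0, 0], "fingers": 0.48},
    {"offset": [0, 0, 0], "rot": [0, 0, 0], "fingers": 0.48},
    {"offset": [0, 0, -15], "rot": [0, 0, 0], "fingers": 0.48},
    {"offset": [0, 0, -28], "rot": [0, 0, 0], "fingers": 0.48},
    {"offset": [0, 0, -28], "rot": [0, 0, 0], "fingers": 0.48},
    {"offset": [38.6, -10.6, 0], "rot": [0, 0, 0], "fingers": 0.48},
    {"offset": [38.6, -10.6, 0], "rot": [0, 0, 0], "fingers": 0.48},
    {"offset": [38.6, -10.6, 0], "rot": [0, 0, 0], "fingers": 0.48},
    {"offset": [38.6, -10.6, 0], "rot": [0, 0, 0], "fingers": 0.48},
    {"offset": [38.6, -10.6, 0], "rot": [0, 0, 0], "fingers": 0.48},
    {"offset": [38.6, -10.6, 0], "rot": [0, 0, 0], "fingers": 0.48},
  ],
)

```text
t: 10.67
eef_pos: [0.5818, 0.1998, 0.1663]
orientation: [[0.072, 0.997, 0.001], [0.997, -0.072, 0.0], [0.0, 0.001, -1.0]]
contact_force: [-0.1, 0.2, 0.3]
finger_gap: 0.48
grasp_force: 0.0
```

Request:
move_arm(
  commands=[
    {"offset": [38.6, -10.6, 0], "rot": [0, 0, 0], "fingers": 0.48},
    {"offset": [38.6, -10.6, 0], "rot": [0, 0, 0], "fingers": 0.48},
    {"offset": [38.6, -10.6, 0], "rot": [0, 0, 0], "fingers": 0.48},
    {"offset": [0, 0, 30], "rot": [0, 0, -0.073], "fingers": 0.48},
    {"offset": [0, 0, 30], "rot": [0, 0, 0], "fingers": 0.48},
    {"offset": [0, 0, 30], "rot": [0, 0, 0], "fingers": 0.48},
    {"offset": [0, 0, 0], "rot": [0, 0, 0], "fingers": 0.48},
    {"offset": [0, 0, 0], "rot": [0, 0, 0], "fingers": 0.48},
    {"offset": [0, 0, 0], "rot": [0, 0, 0], "fingers": 0.48},
  ],
)

```text
t: 11.42
eef_pos: [0.56, 0.3161, 0.0774]
orientation: [[-0.001, 1.0, 0.002], [1.0, 0.001, 0.001], [0.001, 0.002, -1.0]]
contact_force: [0.5, -0.3, -0.1]
finger_gap: 0.482
grasp_force: 0.0
```

```bash
python3 -c "import g;g.st()"
```

```text
t 11.42 clampxy [-62.7 390.3] z 77.4 yaw_err(rot z to align) 0.0728 tilt [0.0021 0.0008] F [ 0.5 -0.3 -0.1] gap 44.8 gf 0.0
```

Request:
move_arm(
  commands=[
    {"offset": [0, -1, 25], "rot": [0, 0, 0], "fingers": 0.48},
    {"offset": [0, 0, 25], "rot": [0, 0, 0], "fingers": 0.48},
    {"offset": [0, 0, 17], "rot": [0, 0, 0], "fingers": 0.48},
    {"offset": [0, 0, 0], "rot": [0, 0, 0], "fingers": 0.48},
    {"offset": [0, 0, 0], "rot": [0, 0, 0], "fingers": 0.3},
    {"offset": [0, 0, 0], "rot": [0, 0, 0], "fingers": 0.3},
    {"offset": [0, 0, 0], "rot": [0, 0, 0], "fingers": 0.3},
  ],
)

```text
t: 12.0
eef_pos: [0.56, 0.3165, 0.0114]
orientation: [[-0.001, 1.0, 0.005], [1.0, 0.001, 0.002], [0.002, 0.005, -1.0]]
contact_force: [1.1, -0.3, 2.8]
finger_gap: 0.363
grasp_force: 25.0
```

```bash
python3 -c "import g;g.st()"
```

```text
t 12.0 clampxy [-62.8 390.7] z 11.4 yaw_err(rot z to align) 0.073 tilt [0.0046 0.0016] F [ 1.1 -0.3  2.8] gap 33.7 gf 25.0
```

Request:
move_arm(
  commands=[
    {"offset": [0, 0, -31], "rot": [0, 0, 0], "fingers": 0.3},
    {"offset": [0, 0, -31], "rot": [0, 0, 0], "fingers": 0.3},
    {"offset": [0, 0, -31], "rot": [0, 0, 0.073], "fingers": 0.3},
    {"offset": [0, 0, -31], "rot": [0, 0, 0], "fingers": 0.3},
    {"offset": [0, 0, -31], "rot": [0, 0, 0], "fingers": 0.3},
    {"offset": [-34.7, 15.7, 0], "rot": [0, 0, 0], "fingers": 0.3},
    {"offset": [-34.7, 15.7, 0], "rot": [0, 0, 0], "fingers": 0.3},
    {"offset": [-34.7, 15.7, 0], "rot": [0, 0, 0], "fingers": 0.3},
    {"offset": [-34.7, 15.7, 0], "rot": [0, 0, 0], "fingers": 0.3},
    {"offset": [-34.7, 15.7, 0], "rot": [0, 0, 0], "fingers": 0.3},
    {"offset": [-34.7, 15.7, 0], "rot": [0, 0, 0], "fingers": 0.3},
    {"offset": [-34.7, 15.7, 0], "rot": [0, 0, 0], "fingers": 0.3},
  ],
)

```text
t: 13.0
eef_pos: [0.6508, 0.064, 0.1655]
orientation: [[0.072, 0.997, 0.003], [0.997, -0.072, -0.0], [0.0, 0.003, -1.0]]
contact_force: [1.5, 0.6, -0.6]
finger_gap: 0.363
grasp_force: 25.0
```

Request:
move_arm(
  commands=[
    {"offset": [-34.7, 15.7, 0], "rot": [0, 0, 0], "fingers": 0.3},
    {"offset": [-34.7, 15.7, 0], "rot": [0, 0, 0], "fingers": 0.3},
    {"offset": [-34.7, 15.7, 0], "rot": [0, 0, 0], "fingers": 0.3},
    {"offset": [0, 0, 0], "rot": [0, 0, 0], "fingers": 0.3},
    {"offset": [0, 0, 20], "rot": [0, 0, 0], "fingers": 0.3},
    {"offset": [0, 0, 15], "rot": [0, 0, 0], "fingers": 0.3},
    {"offset": [0, 0, 0], "rot": [0, 0, 0], "fingers": 0.3},
    {"offset": [0, 0, 0], "rot": [0, 0, 0], "fingers": 0.3},
  ],
)

```text
t: 13.67
eef_pos: [0.689, -0.0413, 0.1289]
orientation: [[0.072, 0.997, -0.001], [0.997, -0.072, 0.0], [0.0, -0.001, -1.0]]
contact_force: [-0.3, -0.2, -1.1]
finger_gap: 0.365
grasp_force: 25.0
```

```bash
python3 -c "import g;g.st()"
```

```text
t 13.67 clampxy [91.7 43.2] z 128.9 yaw_err(rot z to align) 0.0001 tilt [-0.001   0.0002] F [-0.3 -0.2 -1.1] gap 34.0 gf 25.0
```

Request:
move_arm(
  commands=[
    {"offset": [0, 1.3, 18], "rot": [0, 0, 0], "fingers": 0.3},
    {"offset": [0, 0, 9], "rot": [0, 0, 0], "fingers": 0.3},
    {"offset": [0, 0, 4], "rot": [0, 0, 0], "fingers": 0.3},
    {"offset": [0, 0, 2], "rot": [0, 0, 0], "fingers": 0.3},
    {"offset": [0, 0, 0], "rot": [0, 0, 0], "fingers": 0.3},
    {"offset": [0, 0, 0], "rot": [0, 0, 0], "fingers": 0.48},
    {"offset": [0, 0, 0], "rot": [0, 0, 0], "fingers": 0.48},
    {"offset": [0, 0, -15], "rot": [0, 0, 0], "fingers": 0.48},
    {"offset": [0, 0, -28], "rot": [0, 0, 0], "fingers": 0.48},
    {"offset": [0, 0, -28], "rot": [0, 0, 0], "fingers": 0.48},
  ],
)

```text
t: 14.5
eef_pos: [0.6901, -0.0414, 0.1666]
orientation: [[0.072, 0.997, -0.002], [0.997, -0.072, 0.0], [0.0, -0.002, -1.0]]
contact_force: [-0.8, -0.1, 0.2]
finger_gap: 0.482
grasp_force: 0.0
```

Request:
move_arm(
  commands=[
    {"offset": [35.5, -9.5, 0], "rot": [0, 0, 0], "fingers": 0.48},
    {"offset": [35.5, -9.5, 0], "rot": [0, 0, 0], "fingers": 0.48},
    {"offset": [35.5, -9.5, 0], "rot": [0, 0, 0], "fingers": 0.48},
    {"offset": [35.5, -9.5, 0], "rot": [0, 0, 0], "fingers": 0.48},
    {"offset": [35.5, -9.5, 0], "rot": [0, 0, 0], "fingers": 0.48},
    {"offset": [35.5, -9.5, 0], "rot": [0, 0, 0], "fingers": 0.48},
    {"offset": [35.5, -9.5, 0], "rot": [0, 0, 0], "fingers": 0.48},
    {"offset": [35.5, -9.5, 0], "rot": [0, 0, 0], "fingers": 0.48},
    {"offset": [35.5, -9.5, 0], "rot": [0, 0, -0.01], "fingers": 0.48},
    {"offset": [0, 0, 0], "rot": [0, 0, 0], "fingers": 0.48},
    {"offset": [0, 0, 0], "rot": [0, 0, 0], "fingers": 0.48},
  ],
)

```text
t: 15.42
eef_pos: [0.6279, 0.2857, 0.1671]
orientation: [[0.058, 0.998, 0.001], [0.998, -0.058, 0.0], [0.0, 0.001, -1.0]]
contact_force: [-0.5, -0.2, 0.2]
finger_gap: 0.482
grasp_force: 0.0
```

```bash
python3 - <<'E'
import g
from m import *
g.st()
d=np.load("top0.npz");q=d["P"].reshape(-1,3)*1000;l=g.toC(q[:,:2])
for a,b in((30,80),(80,140),(140,200)):
    m=(l[:,1]>220)&(l[:,1]<370)&(l[:,0]>70)&(l[:,0]<260)&(q[:,2]>a)&(q[:,2]<b); print(a,m.sum(),l[m].min(0),l[m].max(0))
c=read_camera("top");save(cv2.resize(c["image"][130:310,140:440],(800,480),interpolation=cv2.INTER_CUBIC),"a3.png")
E
```

```text
t 15.42 clampxy [  7.2 364.9] z 167.1 yaw_err(rot z to align) 0.0142 tilt [0.0009 0.0002] F [-0.5 -0.2  0.2] gap 44.8 gf 0.0
30 219 [122.71508928 256.78430199] [172.18017664 319.56929065]
80 667 [122.83540863 257.30915765] [189.20669047 324.35550703]
140 368 [138.90656868 272.53680205] [173.16024592 307.33371882]
```

View pics/a3.png

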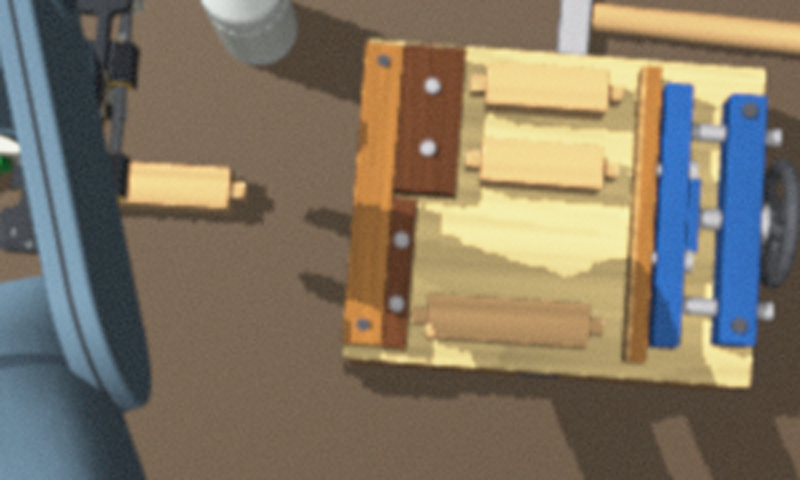

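Both short rails lie flat and straight before the deep stop ((547,87), (543,163)) and L2 is still good. The gripper is over the last long rail and clear of the bottle.

Request:
move_arm(
  commands=[
    {"offset": [0, 0, 31], "rot": [0, 0, 0.004], "fingers": 0.48},
    {"offset": [0, 0, 31], "rot": [0, 0, 0], "fingers": 0.48},
    {"offset": [0, 0, 31], "rot": [0, 0, 0], "fingers": 0.48},
    {"offset": [0, 0, 31], "rot": [0, 0, 0], "fingers": 0.48},
    {"offset": [0, 0, 22], "rot": [0, 0, 0], "fingers": 0.48},
    {"offset": [0, 0, 9], "rot": [0, 0, 0], "fingers": 0.48},
    {"offset": [0, 0, 0], "rot": [0, 0, 0], "fingers": 0.48},
    {"offset": [0, 0, 0], "rot": [0, 0, 0], "fingers": 0.3},
    {"offset": [0, 0, 0], "rot": [0, 0, 0], "fingers": 0.3},
    {"offset": [0, 0, 0], "rot": [0, 0, 0], "fingers": 0.3},
  ],
)

```text
t: 16.3
eef_pos: [0.6301, 0.2834, 0.014]
orientation: [[0.066, 0.998, 0.004], [0.998, -0.066, 0.001], [0.001, 0.004, -1.0]]
contact_force: [-0.1, 0.0, -0.8]
finger_gap: 0.361
grasp_force: 25.0
```

```bash
python3 -c "import g;g.st()"
```

```text
t 16.3 clampxy [  9.6 362.7] z 14.0 yaw_err(rot z to align) 0.0058 tilt [0.0036 0.0009] F [-0.1  0.  -0.8] gap 33.6 gf 25.0
```

Request:
move_arm(
  commands=[
    {"offset": [0, 0, -31], "rot": [0, 0, 0], "fingers": 0.3},
    {"offset": [0, 0, -31], "rot": [0, 0, 0], "fingers": 0.3},
    {"offset": [0, 0, -31], "rot": [0, 0, 0.006], "fingers": 0.3},
    {"offset": [0, 0, -31], "rot": [0, 0, 0], "fingers": 0.3},
    {"offset": [0, 0, -31], "rot": [0, 0, 0], "fingers": 0.3},
    {"offset": [-38, -5.1, 0], "rot": [0, 0, 0], "fingers": 0.3},
    {"offset": [-38, -5.1, 0], "rot": [0, 0, 0], "fingers": 0.3},
    {"offset": [-38, -5.1, 0], "rot": [0, 0, 0], "fingers": 0.3},
    {"offset": [-38, -5.1, 0], "rot": [0, 0, 0], "fingers": 0.3},
    {"offset": [-38, -5.1, 0], "rot": [0, 0, 0], "fingers": 0.3},
    {"offset": [-38, -5.1, 0], "rot": [0, 0, 0], "fingers": 0.3},
    {"offset": [-38, -5.1, 0], "rot": [0, 0, 0], "fingers": 0.3},
  ],
)

```text
t: 17.3
eef_pos: [0.5736, 0.0189, 0.1685]
orientation: [[0.071, 0.997, 0.003], [0.997, -0.071, -0.001], [-0.0, 0.003, -1.0]]
contact_force: [0.3, -0.9, -0.2]
finger_gap: 0.364
grasp_force: 25.0
```

Request:
move_arm(
  commands=[
    {"offset": [-38, -5.1, 0], "rot": [0, 0, 0], "fingers": 0.3},
    {"offset": [0, 0, 0], "rot": [0, 0, 0], "fingers": 0.3},
    {"offset": [0, 0, 20], "rot": [0, 0, 0], "fingers": 0.3},
    {"offset": [0, 0, 15], "rot": [0, 0, 0], "fingers": 0.3},
    {"offset": [0, 0, 0], "rot": [0, 0, 0], "fingers": 0.3},
    {"offset": [0, 0, 0], "rot": [0, 0, 0], "fingers": 0.3},
  ],
)

```text
t: 17.8
eef_pos: [0.5658, -0.0167, 0.1322]
orientation: [[0.072, 0.997, -0.0], [0.997, -0.072, 0.0], [0.0, -0.0, -1.0]]
contact_force: [-0.8, 0.0, -0.5]
finger_gap: 0.365
grasp_force: 25.0
```

```bash
python3 -c "import g;g.st()"
```

```text
t 17.8 clampxy [-33.   58.8] z 132.2 yaw_err(rot z to align) 0.0003 tilt [-0.0001  0.0001] F [-0.8  0.  -0.5] gap 34.0 gf 25.0
```

Request:
move_arm(
  commands=[
    {"offset": [0, 2, 18], "rot": [0, 0, 0], "fingers": 0.3},
    {"offset": [0, 0, 9], "rot": [0, 0, 0], "fingers": 0.3},
    {"offset": [0, 0, 4], "rot": [0, 0, 0], "fingers": 0.3},
    {"offset": [0, 0, 2], "rot": [0, 0, 0], "fingers": 0.3},
    {"offset": [0, 0, 0], "rot": [0, 0, 0], "fingers": 0.3},
    {"offset": [0, 0, 0], "rot": [0, 0, 0], "fingers": 0.46},
    {"offset": [0, 0, 0], "rot": [0, 0, 0], "fingers": 0.46},
    {"offset": [0, 0, -15], "rot": [0, 0, 0], "fingers": 0.46},
    {"offset": [0, 0, -28], "rot": [0, 0, 0], "fingers": 0.46},
    {"offset": [0, 0, -28], "rot": [0, 0, 0], "fingers": 0.46},
  ],
)

```text
t: 18.63
eef_pos: [0.5672, -0.017, 0.1699]
orientation: [[0.072, 0.997, -0.002], [0.997, -0.072, 0.0], [0.0, -0.002, -1.0]]
contact_force: [0.4, 0.6, 0.6]
finger_gap: 0.459
grasp_force: 0.0
```

Request:
move_arm(
  commands=[
    {"offset": [-38, 5, 0], "rot": [0, 0, 0], "fingers": 0.46},
    {"offset": [-38, 5, 0], "rot": [0, 0, 0], "fingers": 0.46},
    {"offset": [-38, 5, 0], "rot": [0, 0, 0], "fingers": 0.46},
    {"offset": [-38, 5, 0], "rot": [0, 0, 0], "fingers": 0.46},
    {"offset": [-38, 5, 0], "rot": [0, 0, 0], "fingers": 0.46},
    {"offset": [-38, 5, 0], "rot": [0, 0, 0], "fingers": 0.46},
    {"offset": [-38, 5, 0], "rot": [0, 0, 0], "fingers": 0.46},
    {"offset": [0, 0, 0], "rot": [0, 0, 0], "fingers": 0.46},
    {"offset": [0, 0, 0], "rot": [0, 0, 0], "fingers": 0.46},
  ],
)

```text
t: 19.38
eef_pos: [0.5834, -0.2874, 0.1695]
orientation: [[0.076, 0.997, 0.0], [0.997, -0.076, -0.0], [-0.0, 0.0, -1.0]]
contact_force: [-0.0, 0.1, -0.3]
finger_gap: 0.46
grasp_force: 0.0
```

```bash
python3 - <<'E'
import g
from m import *
g.st()
c=read_camera("scene");a=c["image"][170:310,170:370];b=cv2.resize(a,(800,560),interpolation=cv2.INTER_CUBIC)
save(b,"a4.png")
E
```

```text
t 19.38 clampxy [   4.1 -209.9] z 169.5 yaw_err(rot z to align) -0.0034 tilt [ 0.0002 -0.0001] F [-0.   0.1 -0.3] gap 42.8 gf 0.0
```

View pics/a4.png

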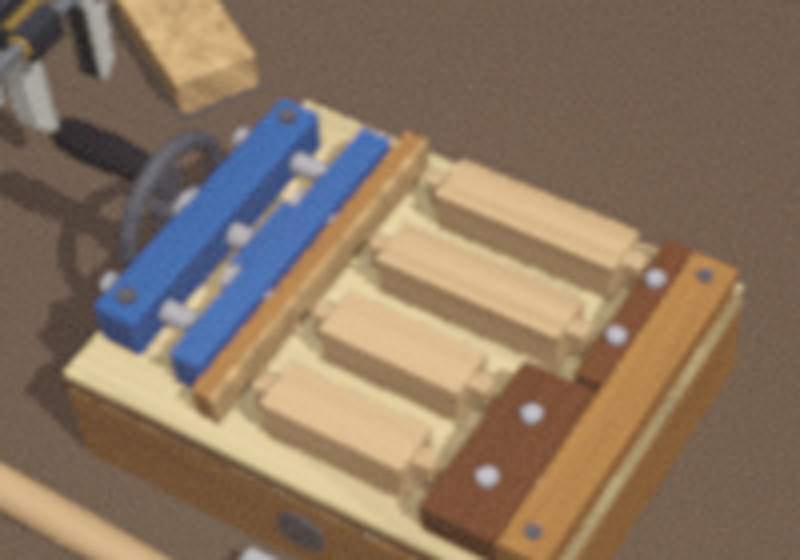

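All four rails lie flat, straight and unskewed, between the jaw facing and their stops. The open fingers stand over the handle at crop (90,140). I'll take the handle.

Request:
move_arm(
  commands=[
    {"offset": [3.5, -1, 20], "rot": [0, 0, -0.003], "fingers": 0.46},
    {"offset": [0, 0, 20], "rot": [0, 0, 0], "fingers": 0.46},
    {"offset": [0, 0, 15], "rot": [0, 0, 0], "fingers": 0.46},
    {"offset": [0, 0, 0], "rot": [0, 0, 0], "fingers": 0.46},
    {"offset": [0, 0, 0], "rot": [0, 0, 0], "fingers": 0.15},
    {"offset": [0, 0, 0], "rot": [0, 0, 0], "fingers": 0.15},
    {"offset": [0, 0, 0], "rot": [0, 0, 0], "fingers": 0.15},
    {"offset": [0, 0, 0], "rot": [0, 0, 0], "fingers": 0.15},
    {"offset": [0, 0, 0], "rot": [0, 0, 0], "fingers": 0.15},
  ],
  force=30,
)

```text
t: 20.18
eef_pos: [0.584, -0.2815, 0.1162]
orientation: [[0.069, 0.998, 0.003], [0.998, -0.069, -0.001], [-0.001, 0.003, -1.0]]
contact_force: [1.5, 2.2, 4.2]
finger_gap: 0.242
grasp_force: 30.0
```

```bash
python3 -c "import g;g.st()"
```

```text
t 20.18 clampxy [   4.3 -204. ] z 116.2 yaw_err(rot z to align) 0.0033 tilt [ 0.0027 -0.001 ] F [1.5 2.2 4.2] gap 22.5 gf 30.0
```

```bash
cat > w.py <<'E'
import sys,json
from g import *
def now():
    S=status.get_state();p=np.array(S["eef_pos"])*1000;x,y=toC(p[:2]);z=p[2]+19
    F=np.array(S["contact_force"]);fx=F[:2]@RC[:,0]
    ex,ez=x,z-99;w=np.arctan2(ex,ez);r=np.hypot(ex,ez)
    t=np.array([np.cos(w),-np.sin(w)]);n=np.array([np.sin(w),np.cos(w)])
    f=np.array([fx,F[2]])
    print("t",round(S["t"],2),"w",round(w,3),"r",round(r,1),"y",round(y,1),"Ftan(resist)",round(-f@t,1),"Frad",round(f@n,1),"Fy",round(F[:2]@RC[:,1],1),"gap",round(S["finger_gap"]*93,1),"|F|",round(np.linalg.norm(F),1))
    return w,r
def rows(w,step,n,R=34,grip=.15,cr=0,fmt=True):
    a=w+step*np.arange(n+1);d=np.c_[0*a,R*np.sin(a),-R*np.cos(a)]
    d=np.diff(d,axis=0)
    print([[0,round(q[1],1),round(q[2],1)] for q in d],"end w",round(a[-1],3))
if __name__=="__main__":
    w,r=now()
    rows(w if sys.argv[1]=="m" else float(sys.argv[1]),float(sys.argv[2]),int(sys.argv[3]))
E
python3 w.py m 0.131 12
```

```text
t 20.18 w 0.119 r 36.4 y -204.0 Ftan(resist) -0.8 Frad 4.3 Fy 2.3 gap 22.5 |F| 4.9
[[0, np.float64(4.4), np.float64(0.8)], [0, np.float64(4.2), np.float64(1.4)], [0, np.float64(4.0), np.float64(1.9)], [0, np.float64(3.7), np.float64(2.4)], [0, np.float64(3.4), np.float64(2.9)], [0, np.float64(3.0), np.float64(3.3)], [0, np.float64(2.5), np.float64(3.7)], [0, np.float64(2.0), np.float64(4.0)], [0, np.float64(1.5), np.float64(4.2)], [0, np.float64(0.9), np.float64(4.4)], [0, np.float64(0.3), np.float64(4.4)], [0, np.float64(-0.2), np.float64(4.4)]] end w 1.691
```

Request:
move_arm(
  commands=[
    {"offset": [0, 4.4, 0.8], "rot": [0, 0, 0], "fingers": 0.15},
    {"offset": [0, 4.2, 1.4], "rot": [0, 0, 0], "fingers": 0.15},
    {"offset": [0, 4.0, 1.9], "rot": [0, 0, 0], "fingers": 0.15},
    {"offset": [0, 3.7, 2.4], "rot": [0, 0, 0], "fingers": 0.15},
    {"offset": [0, 3.4, 2.9], "rot": [0, 0, 0], "fingers": 0.15},
    {"offset": [0, 3.0, 3.3], "rot": [0, 0, 0], "fingers": 0.15},
  ],
)

```text
t: 20.68
eef_pos: [0.606, -0.2831, 0.1036]
orientation: [[0.069, 0.998, 0.001], [0.998, -0.069, -0.001], [-0.001, 0.001, -1.0]]
contact_force: [-2.7, 1.4, 7.4]
finger_gap: 0.24
grasp_force: 30.0
```

```bash
python3 w.py m 0.131 12
```

```text
t 20.68 w 0.841 r 35.4 y -204.0 Ftan(resist) 7.4 Frad 2.9 Fy 1.2 gap 22.4 |F| 8.0
[[0, np.float64(2.7), np.float64(3.5)], [0, np.float64(2.3), np.float64(3.8)], [0, np.float64(1.7), np.float64(4.1)], [0, np.float64(1.2), np.float64(4.3)], [0, np.float64(0.6), np.float64(4.4)], [0, np.float64(0.0), np.float64(4.5)], [0, np.float64(-0.5), np.float64(4.4)], [0, np.float64(-1.1), np.float64(4.3)], [0, np.float64(-1.7), np.float64(4.1)], [0, np.float64(-2.2), np.float64(3.9)], [0, np.float64(-2.7), np.float64(3.6)], [0, np.float64(-3.1), np.float64(3.2)]] end w 2.413
```

```bash
python3 w.py 0.88 0.2 24 | sed 's/np.float64//g'
```

```text
t 20.68 w 0.841 r 35.4 y -204.0 Ftan(resist) 7.4 Frad 2.9 Fy 1.2 gap 22.4 |F| 8.0
[[0, (3.8), (5.6)], [0, (2.6), (6.3)], [0, (1.3), (6.7)], [0, (-0.1), (6.8)], [0, (-1.4), (6.6)], [0, (-2.7), (6.2)], [0, (-3.9), (5.6)], [0, (-4.9), (4.7)], [0, (-5.7), (3.6)], [0, (-6.3), (2.4)], [0, (-6.7), (1.1)], [0, (-6.8), (-0.3)], [0, (-6.6), (-1.6)], [0, (-6.1), (-2.9)], [0, (-5.5), (-4.0)], [0, (-4.5), (-5.0)], [0, (-3.4), (-5.8)], [0, (-2.2), (-6.4)], [0, (-0.9), (-6.7)], [0, (0.5), (-6.8)], [0, (1.8), (-6.5)], [0, (3.1), (-6.1)], [0, (4.2), (-5.3)], [0, (5.2), (-4.4)]] end w 5.68
```

Request:
move_arm(
  commands=[
    {"offset": [0, 3.8, 5.6], "rot": [0, 0, 0], "fingers": 0.15},
    {"offset": [0, 2.6, 6.3], "rot": [0, 0, 0], "fingers": 0.15},
    {"offset": [0, 1.3, 6.7], "rot": [0, 0, 0], "fingers": 0.15},
    {"offset": [0, -0.1, 6.8], "rot": [0, 0, 0], "fingers": 0.15},
    {"offset": [0, -1.4, 6.6], "rot": [0, 0, 0], "fingers": 0.15},
    {"offset": [0, -2.7, 6.2], "rot": [0, 0, 0], "fingers": 0.15},
    {"offset": [0, -3.9, 5.6], "rot": [0, 0, 0], "fingers": 0.15},
    {"offset": [0, -4.9, 4.7], "rot": [0, 0, 0], "fingers": 0.15},
    {"offset": [0, -5.7, 3.6], "rot": [0, 0, 0], "fingers": 0.15},
    {"offset": [0, -6.3, 2.4], "rot": [0, 0, 0], "fingers": 0.15},
    {"offset": [0, -6.7, 1.1], "rot": [0, 0, 0], "fingers": 0.15},
    {"offset": [0, -6.8, -0.3], "rot": [0, 0, 0], "fingers": 0.15},
  ],
)

```text
t: 21.68
eef_pos: [0.5784, -0.2811, 0.0486]
orientation: [[0.069, 0.998, 0.008], [0.998, -0.069, -0.002], [-0.001, 0.008, -1.0]]
contact_force: [8.6, 1.8, 0.9]
finger_gap: 0.238
grasp_force: 30.0
```

```bash
python3 w.py m 0.2 12 | sed 's/np.float64//g'
```

```text
t 21.68 w -3.099 r 31.4 y -204.0 Ftan(resist) 8.4 Frad -1.2 Fy 2.4 gap 22.2 |F| 8.8
[[0, (-6.7), (-1.0)], [0, (-6.4), (-2.3)], [0, (-5.8), (-3.5)], [0, (-5.0), (-4.6)], [0, (-4.0), (-5.5)], [0, (-2.8), (-6.2)], [0, (-1.5), (-6.6)], [0, (-0.2), (-6.8)], [0, (1.2), (-6.7)], [0, (2.5), (-6.3)], [0, (3.7), (-5.7)], [0, (4.7), (-4.9)]] end w -0.699
```

```bash
sed -i 's/z-99/z-101.4/' w.py; python3 w.py 3.27 0.2 12 | sed 's/np.float64//g'
```

```text
t 21.68 w -3.102 r 33.8 y -204.0 Ftan(resist) 8.4 Frad -1.2 Fy 2.4 gap 22.2 |F| 8.8
[[0, (-6.6), (-1.5)], [0, (-6.2), (-2.8)], [0, (-5.5), (-4.0)], [0, (-4.6), (-5.0)], [0, (-3.5), (-5.8)], [0, (-2.3), (-6.4)], [0, (-1.0), (-6.7)], [0, (0.4), (-6.8)], [0, (1.7), (-6.6)], [0, (3.0), (-6.1)], [0, (4.1), (-5.4)], [0, (5.1), (-4.4)]] end w 5.67
```

Request:
move_arm(
  commands=[
    {"offset": [0, -6.6, -1.6], "rot": [0, 0, 0], "fingers": 0.15},
    {"offset": [0, -6.1, -2.9], "rot": [0, 0, 0], "fingers": 0.15},
    {"offset": [0, -5.5, -4.0], "rot": [0, 0, 0], "fingers": 0.15},
    {"offset": [0, -4.5, -5.0], "rot": [0, 0, 0], "fingers": 0.15},
    {"offset": [0, -3.4, -5.8], "rot": [0, 0, 0], "fingers": 0.15},
    {"offset": [0, -2.2, -6.4], "rot": [0, 0, 0], "fingers": 0.15},
    {"offset": [0, -0.9, -6.7], "rot": [0, 0, 0], "fingers": 0.15},
    {"offset": [0, 0.5, -6.8], "rot": [0, 0, 0], "fingers": 0.15},
    {"offset": [0, 1.8, -6.5], "rot": [0, 0, 0], "fingers": 0.15},
    {"offset": [0, 3.1, -6.1], "rot": [0, 0, 0], "fingers": 0.15},
    {"offset": [0, 4.2, -5.3], "rot": [0, 0, 0], "fingers": 0.15},
    {"offset": [0, 5.2, -4.4], "rot": [0, 0, 0], "fingers": 0.15},
  ],
)

```text
t: 22.68
eef_pos: [0.5572, -0.2794, 0.1081]
orientation: [[0.069, 0.998, -0.008], [0.998, -0.069, 0.002], [0.001, -0.008, -1.0]]
contact_force: [-10.3, -0.1, -0.9]
finger_gap: 0.239
grasp_force: 30.0
```

```bash
python3 w.py 5.68 0.2 12 | sed 's/np.float64//g'
```

```text
t 22.68 w -0.722 r 34.2 y -203.8 Ftan(resist) 8.3 Frad 6.1 Fy -0.8 gap 22.2 |F| 10.4
[[0, (5.9), (-3.3)], [0, (6.5), (-2.0)], [0, (6.8), (-0.7)], [0, (6.8), (0.7)], [0, (6.5), (2.0)], [0, (6.0), (3.2)], [0, (5.2), (4.4)], [0, (4.2), (5.3)], [0, (3.1), (6.0)], [0, (1.8), (6.5)], [0, (0.5), (6.8)], [0, (-0.9), (6.7)]] end w 8.08
```

Request:
move_arm(
  commands=[
    {"offset": [0, 5.9, -3.3], "rot": [0, 0, 0], "fingers": 0.15},
    {"offset": [0, 6.5, -2.0], "rot": [0, 0, 0], "fingers": 0.15},
    {"offset": [0, 6.8, -0.7], "rot": [0, 0, 0], "fingers": 0.15},
    {"offset": [0, 6.8, 0.7], "rot": [0, 0, 0], "fingers": 0.15},
    {"offset": [0, 6.5, 2.0], "rot": [0, 0, 0], "fingers": 0.15},
    {"offset": [0, 6.0, 3.2], "rot": [0, 0, 0], "fingers": 0.15},
    {"offset": [0, 5.2, 4.4], "rot": [0, 0, 0], "fingers": 0.15},
    {"offset": [0, 4.2, 5.3], "rot": [0, 0, 0], "fingers": 0.15},
    {"offset": [0, 3.1, 6.0], "rot": [0, 0, 0], "fingers": 0.15},
    {"offset": [0, 1.8, 6.5], "rot": [0, 0, 0], "fingers": 0.15},
    {"offset": [0, 0.5, 6.8], "rot": [0, 0, 0], "fingers": 0.15},
    {"offset": [0, -0.9, 6.7], "rot": [0, 0, 0], "fingers": 0.15},
  ],
)

```text
t: 23.68
eef_pos: [0.6129, -0.2836, 0.0751]
orientation: [[0.069, 0.998, 0.0], [0.998, -0.069, -0.001], [-0.001, 0.0, -1.0]]
contact_force: [-7.2, 2.3, 10.2]
finger_gap: 0.241
grasp_force: 30.0
```

```bash
python3 w.py 8.08 0.1 12 | sed 's/np.float64//g'; python3 - <<'E'
from m import *
import g
c=read_camera("top");d=np.load("top0.npz")
P=cloud(c).reshape(-1,3)*1000;l=g.toC(P[:,:2])
for x0 in(-112,-75,-62,-50,-8,8,50,62,75,112):
    m=(abs(l[:,0]-x0)<6)&(l[:,1]>-60)&(l[:,1]<10)&(P[:,2]>104); print(x0,m.sum(),np.round(l[m,1].max(),1) if m.any() else "")
E
```

```text
t 23.68 w 1.785 r 34.1 y -204.1 Ftan(resist) 8.4 Frad -9.4 Fy 1.7 gap 22.4 |F| 12.7
[[0, (-0.9), (3.3)], [0, (-1.2), (3.2)], [0, (-1.6), (3.0)], [0, (-1.9), (2.9)], [0, (-2.1), (2.7)], [0, (-2.4), (2.4)], [0, (-2.6), (2.2)], [0, (-2.8), (1.9)], [0, (-3.0), (1.6)], [0, (-3.1), (1.3)], [0, (-3.3), (1.0)], [0, (-3.3), (0.7)]] end w 9.28
-112 264 9.2
-75 124 8.5
-62 110 -16.0
-50 126 9.6
-8 116 -15.4
8 111 8.8
50 120 9.5
62 107 -15.6
75 133 9.5
112 53 9.0
```

```bash
python3 w.py 8.1 0.16 12 | sed 's/np.float64//g'
```

```text
t 23.73 w 1.832 r 33.9 y -204.0 Ftan(resist) 3.3 Frad -3.9 Fy 0.9 gap 22.1 |F| 5.2
[[0, (-1.7), (5.1)], [0, (-2.5), (4.8)], [0, (-3.3), (4.3)], [0, (-3.9), (3.8)], [0, (-4.5), (3.1)], [0, (-4.9), (2.3)], [0, (-5.2), (1.5)], [0, (-5.4), (0.7)], [0, (-5.4), (-0.2)], [0, (-5.3), (-1.1)], [0, (-5.1), (-1.9)], [0, (-4.7), (-2.7)]] end w 10.02
```

Request:
move_arm(
  commands=[
    {"offset": [0, -2.5, 4.9], "rot": [0, 0, 0], "fingers": 0.15},
    {"offset": [0, -2.5, 4.8], "rot": [0, 0, 0], "fingers": 0.15},
    {"offset": [0, -3.3, 4.3], "rot": [0, 0, 0], "fingers": 0.15},
    {"offset": [0, -3.9, 3.8], "rot": [0, 0, 0], "fingers": 0.15},
    {"offset": [0, -4.5, 3.1], "rot": [0, 0, 0], "fingers": 0.15},
    {"offset": [0, -4.9, 2.3], "rot": [0, 0, 0], "fingers": 0.15},
    {"offset": [0, -5.2, 1.5], "rot": [0, 0, 0], "fingers": 0.15},
    {"offset": [0, -5.4, 0.7], "rot": [0, 0, 0], "fingers": 0.15},
    {"offset": [0, -5.4, -0.2], "rot": [0, 0, 0], "fingers": 0.15},
    {"offset": [0, -5.3, -1.1], "rot": [0, 0, 0], "fingers": 0.15},
    {"offset": [0, -5.1, -1.9], "rot": [0, 0, 0], "fingers": 0.15},
    {"offset": [0, -4.7, -2.7], "rot": [0, 0, 0], "fingers": 0.15},
  ],
)

```text
t: 24.73
eef_pos: [0.5622, -0.2798, 0.0536]
orientation: [[0.069, 0.998, 0.004], [0.998, -0.069, -0.001], [-0.0, 0.004, -1.0]]
contact_force: [4.4, 1.0, -7.6]
finger_gap: 0.239
grasp_force: 30.0
```

```bash
python3 w.py 10.02 0.05 12 | sed 's/np.float64//g'
```

```text
t 24.73 w -2.595 r 33.7 y -203.9 Ftan(resist) 7.7 Frad 4.3 Fy 1.3 gap 22.2 |F| 8.9
[[0, (-1.4), (-1.0)], [0, (-1.3), (-1.1)], [0, (-1.3), (-1.1)], [0, (-1.2), (-1.2)], [0, (-1.2), (-1.2)], [0, (-1.1), (-1.3)], [0, (-1.0), (-1.4)], [0, (-1.0), (-1.4)], [0, (-0.9), (-1.4)], [0, (-0.8), (-1.5)], [0, (-0.7), (-1.5)], [0, (-0.7), (-1.6)]] end w 10.62
```

Request:
move_arm(
  commands=[
    {"offset": [0, -1.4, -1.0], "rot": [0, 0, 0], "fingers": 0.15},
    {"offset": [0, -1.3, -1.1], "rot": [0, 0, 0], "fingers": 0.15},
    {"offset": [0, -1.3, -1.1], "rot": [0, 0, 0], "fingers": 0.15},
    {"offset": [0, -1.2, -1.2], "rot": [0, 0, 0], "fingers": 0.15},
    {"offset": [0, -1.2, -1.2], "rot": [0, 0, 0], "fingers": 0.15},
    {"offset": [0, -1.1, -1.3], "rot": [0, 0, 0], "fingers": 0.15},
  ],
)

```text
t: 25.23
eef_pos: [0.5538, -0.2792, 0.0606]
orientation: [[0.069, 0.998, 0.002], [0.998, -0.069, -0.0], [-0.0, 0.002, -1.0]]
contact_force: [4.2, 2.5, -5.3]
finger_gap: 0.238
grasp_force: 30.0
```

```bash
python3 w.py 10.32 0.05 16 | sed 's/np.float64//g'
```

```text
t 25.23 w -2.269 r 34.0 y -203.9 Ftan(resist) 6.7 Frad 0.3 Fy 2.8 gap 22.1 |F| 7.2
[[0, (-1.0), (-1.4)], [0, (-1.0), (-1.4)], [0, (-0.9), (-1.4)], [0, (-0.8), (-1.5)], [0, (-0.7), (-1.5)], [0, (-0.7), (-1.6)], [0, (-0.6), (-1.6)], [0, (-0.5), (-1.6)], [0, (-0.4), (-1.6)], [0, (-0.3), (-1.7)], [0, (-0.3), (-1.7)], [0, (-0.2), (-1.7)], [0, (-0.1), (-1.7)], [0, (-0.0), (-1.7)], [0, (0.1), (-1.7)], [0, (0.2), (-1.7)]] end w 11.12
```

Request:
move_arm(
  commands=[
    {"offset": [0, -1.0, -1.4], "rot": [0, 0, 0], "fingers": 0.15},
    {"offset": [0, -1.0, -1.4], "rot": [0, 0, 0], "fingers": 0.15},
    {"offset": [0, -0.9, -1.4], "rot": [0, 0, 0], "fingers": 0.15},
    {"offset": [0, -0.8, -1.5], "rot": [0, 0, 0], "fingers": 0.15},
    {"offset": [0, -0.7, -1.5], "rot": [0, 0, 0], "fingers": 0.15},
    {"offset": [0, -0.7, -1.6], "rot": [0, 0, 0], "fingers": 0.15},
  ],
)

```text
t: 25.73
eef_pos: [0.5483, -0.2788, 0.0692]
orientation: [[0.069, 0.998, 0.001], [0.998, -0.069, 0.0], [0.0, 0.001, -1.0]]
contact_force: [4.3, 1.4, -4.9]
finger_gap: 0.241
grasp_force: 30.0
```

```bash
python3 w.py 10.62 0.05 18 | sed 's/np.float64//g'
```

```text
t 25.73 w -1.969 r 34.1 y -203.9 Ftan(resist) 6.1 Frad -2.0 Fy 1.7 gap 22.4 |F| 6.6
[[0, (-0.6), (-1.6)], [0, (-0.5), (-1.6)], [0, (-0.4), (-1.6)], [0, (-0.3), (-1.7)], [0, (-0.3), (-1.7)], [0, (-0.2), (-1.7)], [0, (-0.1), (-1.7)], [0, (-0.0), (-1.7)], [0, (0.1), (-1.7)], [0, (0.2), (-1.7)], [0, (0.3), (-1.7)], [0, (0.3), (-1.7)], [0, (0.4), (-1.6)], [0, (0.5), (-1.6)], [0, (0.6), (-1.6)], [0, (0.7), (-1.6)], [0, (0.7), (-1.5)], [0, (0.8), (-1.5)]] end w 11.52
```

Request:
move_arm(
  commands=[
    {"offset": [0, -0.6, -1.6], "rot": [0, 0, 0], "fingers": 0.15},
    {"offset": [0, -0.5, -1.6], "rot": [0, 0, 0], "fingers": 0.15},
    {"offset": [0, -0.4, -1.6], "rot": [0, 0, 0], "fingers": 0.15},
    {"offset": [0, -0.3, -1.7], "rot": [0, 0, 0], "fingers": 0.15},
  ],
)

```text
t: 26.07
eef_pos: [0.5463, -0.2786, 0.0755]
orientation: [[0.069, 0.998, 0.001], [0.998, -0.069, 0.0], [0.0, 0.001, -1.0]]
contact_force: [4.3, 2.5, -5.9]
finger_gap: 0.241
grasp_force: 30.0
```

```bash
python3 w.py 10.82 0.05 1 | head -1
```

```text
t 26.07 w -1.774 r 34.2 y -203.9 Ftan(resist) 6.6 Frad -2.9 Fy 2.8 gap 22.4 |F| 7.7
```

Request:
move_arm(
  commands=[
    {"offset": [0, -0.3, -1.7], "rot": [0, 0, 0], "fingers": 0.15},
    {"offset": [0, -0.2, -1.7], "rot": [0, 0, 0], "fingers": 0.15},
    {"offset": [0, -0.1, -1.7], "rot": [0, 0, 0], "fingers": 0.15},
  ],
)

```text
t: 26.32
eef_pos: [0.5455, -0.2785, 0.0801]
orientation: [[0.069, 0.998, 0.0], [0.998, -0.069, 0.0], [0.0, 0.0, -1.0]]
contact_force: [5.0, 2.4, -10.0]
finger_gap: 0.24
grasp_force: 30.0
```

```bash
python3 w.py 10.97 0.05 1 | head -1
```

```text
t 26.32 w -1.638 r 34.3 y -203.8 Ftan(resist) 10.3 Frad -4.1 Fy 2.8 gap 22.3 |F| 11.4
```

Request:
move_arm(
  commands=[
    {"offset": [0, 0, -1.7], "rot": [0, 0, 0], "fingers": 0.15},
  ],
)

```text
t: 26.4
eef_pos: [0.5454, -0.2785, 0.0815]
orientation: [[0.069, 0.998, 0.0], [0.998, -0.069, 0.001], [0.001, 0.0, -1.0]]
contact_force: [6.0, 0.5, -12.8]
finger_gap: 0.24
grasp_force: 30.0
```

```bash
python3 w.py 10.97 0.05 1 | head -1
```

```text
t 26.4 w -1.597 r 34.4 y -203.9 Ftan(resist) 13.0 Frad -5.6 Fy 0.9 gap 22.3 |F| 14.2
```

Request:
move_arm(
  commands=[
    {"offset": [0, 0.1, -1.0], "rot": [0, 0, 0], "fingers": 0.15},
  ],
)

```text
t: 26.48
eef_pos: [0.5454, -0.2785, 0.0822]
orientation: [[0.069, 0.998, -0.0], [0.998, -0.069, 0.001], [0.001, -0.0, -1.0]]
contact_force: [6.0, 0.5, -14.9]
finger_gap: 0.24
grasp_force: 30.0
```

```bash
python3 w.py 10.97 0.05 1 | head -1
```

```text
t 26.48 w -1.575 r 34.4 y -203.8 Ftan(resist) 15.0 Frad -5.9 Fy 0.9 gap 22.3 |F| 16.1
```

Request:
move_arm(
  commands=[
    {"offset": [0, 0, 0], "rot": [0, 0, 0], "fingers": 0.46},
    {"offset": [0, 0, 0], "rot": [0, 0, 0], "fingers": 0.46},
    {"offset": [0, 0, 0], "rot": [0, 0, 0], "fingers": 0.46},
    {"offset": [0, 0, -10], "rot": [0, 0, 0], "fingers": 0.46},
    {"offset": [0, 0, -25], "rot": [0, 0, 0], "fingers": 0.46},
    {"offset": [0, 0, -30], "rot": [0, 0, 0], "fingers": 0.46},
    {"offset": [-10, 0, -30], "rot": [0, 0, 0], "fingers": 0.46},
    {"offset": [-30, 0, -20], "rot": [0, 0, 0], "fingers": 0.46},
    {"offset": [-30, 0, 0], "rot": [0, 0, 0], "fingers": 0.46},
    {"offset": [-30, 0, 0], "rot": [0, 0, 0], "fingers": 0.46},
    {"offset": [0, 0, 0], "rot": [0, 0, 0], "fingers": 0.46},
  ],
)

```text
t: 27.4
eef_pos: [0.5374, -0.3846, 0.1999]
orientation: [[0.073, 0.997, 0.001], [0.997, -0.073, -0.005], [-0.005, 0.002, -1.0]]
contact_force: [-0.5, 0.1, 0.3]
finger_gap: 0.459
grasp_force: 0.0
```

```bash
python3 - <<'E'
import g
from m import *
g.st()
c=read_camera("scene");d=c["image"][170:310,170:370];a=cv2.resize(d,(800,560),interpolation=cv2.INTER_CUBIC)
save(a,"a5.png")
P=cloud(c).reshape(-1,3)*1000;l=g.toC(P[:,:2])
m=(abs(l[:,0])<60)&(l[:,1]<-205)&(l[:,1]>-235)&(P[:,2]>60)&(P[:,2]<150);print("handle x,z",np.round(np.median(l[m,0]),1),np.round(np.percentile(P[m,2],[5,50,95]),1),m.sum())
E
```

```text
t 27.4 clampxy [ -34.7 -310.2] z 199.9 yaw_err(rot z to align) -0.0007 tilt [ 0.0013 -0.0052] F [-0.5  0.1  0.3] gap 42.6 gf 0.0
handle x,z -27.1 [ 94.8 104.6 108.4] 56
```

View pics/a5.png

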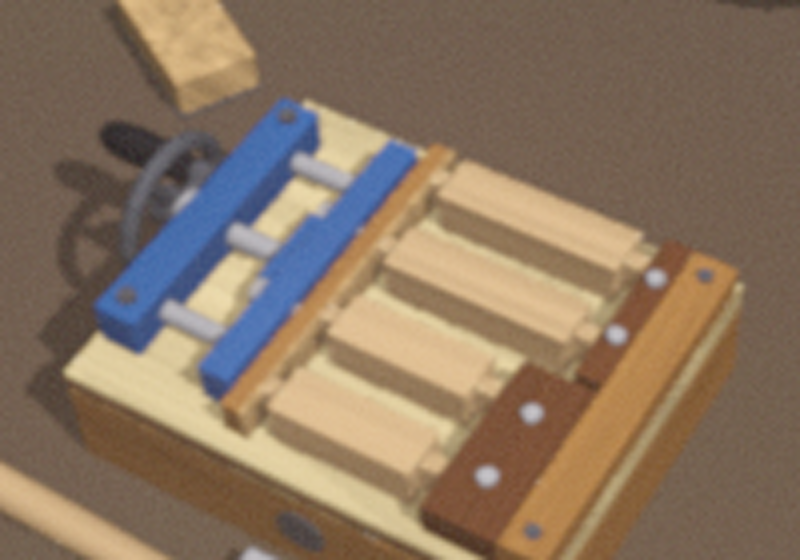

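The jaw facing bears on all four tenon ends and the rails sit home against their stops. The handle stayed where I let it go.

```bash
python3 -c "
from workcell import r
print(r.job_done())"
```

```text
the job is handed in; nothing more can be done
None
```

The four rails are clamped end to end against their stops, with the handwheel about 8.6 N above free running when I let go, and the job was handed in at about 27 s; no verdict came back.

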